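# Close the gel caster on its tray

## Task

Set up the gel caster for pouring: push the clear gel tray so that it sits square in line with the two rubber gaskets, and slide the gate along until the tray is closed in between the fixed wall and the gate, with each open end of the tray fully covered by its gasket and no gap at either end. Do it all by pushing with the fingers: the tray is never picked up or lifted off the caster. Leave the comb and all the other things on the bench where they are, and finish with the hand clear.

Things in the scene. Friction and masses are not known exactly. Their poses are not given: they have to be found in the camera images.
- caster: Gel caster, fixed on the bench: grey flat deck 200 mm (its x) by 262 mm (its y, from -136 to +126), top 26 mm above the bench. Origin at bench level on its centre line x = 0. White fixed wall at the +y end, sliding gate at the -y end, nothing but the tray between them. Two dark grooves run along y at x = -45 and +45 mm; the gaskets span from groove to groove.
- fixed_gasket (a point): Middle of the fixed wall's dark rubber gasket face, at caster x = 0, y = +100 mm, 14 mm above the deck; it looks to the caster's -y. Gasket 92 mm long (x = -46 to +46) and 28 mm high, on a white wall 112 mm long, 12 mm thick, 32 mm high. Axes as the caster's.
- gate (a joint): The sliding gate: a white wall with gasket like the fixed one, its gasket facing it. The value is how far (m) it has slid to the caster's +y: gasket face at caster y = -85 mm + value. 0 is fully open, range 0 to 0.12; 0.085 leaves exactly the tray's 100 mm between the gaskets. Starts at 0 to 0.018. About 2.5 N of friction; it stays where it is left.
- gate_wall (a point): Middle of the gate's outer face (looking to the caster's -y), 16 mm above the deck, where the gate is pushed; 15 mm from the gate's gasket face. The gate wall is 112 mm long, 32 mm high. Two ribs (8 mm wide, 45 mm either side of the middle, 24 mm high, 20 mm deep) stand on this face; between them it is bare for 80 mm. Axes as the caster's.
- tray: Loose clear acrylic gel tray, 80 g: floor 76 mm (its x) by 100 mm (its y), 5 mm thick; side walls 25 mm high overall along y, outer faces at x = -38 and +38, comb notches in their upper edge; y ends open. Origin at the centre of its underside. Starts 20 to 42 mm to the caster's -x of the centre line, clear of both walls, turned up to 0.3 rad. A turned tray can jam between the gaskets.
- comb: White gel comb lying flat on the deck near its +x edge, 94 mm along its y by 27 mm, 8 mm high, just clear of the gate's path; origin near the centre of its underside. To be left alone.
- flask: Small conical glass flask, 64 mm across the foot, 93 mm high, on the bench just off the caster's +y end; origin under its centre. To be left alone.
- jar: Small capped jar, 48 mm across, 50 mm high, on the bench just off the caster's -y end; origin under its centre. To be left alone.
- plate: 96-well plate, 128 by 86 by 14 mm, on the bench to the robot's right; origin under its centre. To be left alone.
- rack: Blue tube rack with a few tubes, 215 by 75 mm, 37 mm high, on the bench to the robot's left; origin under its centre. To be left alone.
- tipbox: Blue tip box with clear lid, 120 by 82 by 67 mm, on the bench to the left, farther out; origin under its centre. To be left alone.
- pipette: Pipette lying on the bench to the robot's right, 240 mm long along its x, 25 mm thick; origin near its middle, underneath. To be left alone.
Things that resemble listed ones, but are neither listed nor needed, are in the scene too. What is shaped like the tray but brown is not meant.

How it is judged:
By the outcome, as a careful person would: the job done as asked, in the order asked, and still so for the second after the job is handed in, with the robot touching nothing.
It also fails if it takes over 45 s, if anything falls off the work surface, if the arm or the gripper's body presses on something with over 40 N, if the wrist force passes 120 N, or if a joint passes its speed limit or range.

## Robot

A 6-joint arm with a two-finger parallel gripper is mounted at the origin on the work surface. World frame = base frame: x ahead of the robot, y to its left, z up, the work surface at z = 0. Lengths are in m, angles in degrees, forces in N, time in s.
With the tool pointing down it reaches from about 0.375 to 0.925 m from the base axis. Payload 5.7 kg.
Tool frame: the origin (TCP) lies midway between the tips of the shut fingers; the grasp point (between the pads) lies grip_point_offset behind it (grip_point_offset is the distance from the TCP to the grasp point, in m); z points along the fingers, y is the line along which they close (so a half turn about z gives the same grasp; the last joint's range is limited). The gripper opens to 85 mm and grips with 20 to 120 N. Pads are 22 mm wide; open, the fingers measure 114 mm over their backs; the gripper's body (76 mm by 85 mm) begins 54 mm behind the grasp point. The pads swing forward as they close: fully open they stand 13 mm farther back than shut.
Start: joints at [63.363, 20.558, 86.54, -0, 72.909, -6.595], TCP at [0.206, 0.564, 0.231] pointing down, gripper open.
Joint ranges: [-170.27, 170.27], [-57.76, 135], [12.27, 136.19], [-55.21, 235.2], [11.17, 155.16], [-170.74, 170.74]. Speed limits (degrees/s): [136.94, 136.94, 180, 180, 180, 180].

## Interface

Orientations are given as a 3x3 rotation matrix whose columns are the frame's x, y, z axes.
In Python, from station import * gives the robot as it stands.
- The arm moves only by the tool send_rows, never from a script. Its argument "moves" is a list that holds one entry, the list of rows, each a list of 5 numbers: the shift along the tool's x, y, z in units of 0.04 m (1.0 is 0.04 m), then the turn about the tool's z in units of 4 degrees (1.0 is 4 degrees), then the gripper's target within -1 to 1 (fully open at 1, half-way at 0, shut at -1). A call has 1 to 12 rows; each row shifts and turns the commanded pose from where the row before left it, along the tool's axes as they then stand; what a row does not reach is not made up. A row lasts 1/8 s, in which the tool goes at most 62.5 mm and 10.7 degrees, less where a joint would pass 70% of its speed; a pose out of reach is approached as far as the arm can. A call with a number of a shift or a turn outside -1 to 1 is refused whole. A call with a gripper value outside its range is refused whole. The fingers move at their own pace and stop on an object; "force" is the grip in N (left out, the last holds). Time passes only in rows, so rows that do not move let the fingers close. It gives the time, the measured TCP pose, the force, the opening and the grip force at its end, in the units of the state.
- read_state(): the state, without advancing time (a new reading comes with each control period).
- capture(name): name is "scene" or "top" or "wrist"; returns the picture (480x640x3 uint8, red, green, blue); there is no depth.
- get_calibration(name): a dict with "fx", "fy", "cx", "cy" (pixels), "extrinsics" (4x4, takes a point from world to camera coordinates). Camera axes: x right, y up, looking along -z (the intrinsics and any distortion apply to the point x, -y, -z); pixel columns grow to the right and rows downward; lengths in m; the calibration is good to about 2 mm. A picture is of the moment at which its call begins: read the wrist's pose just before it. get_calibration takes no time and is no camera call; for the wrist camera it gives the pose at the moment of the call.
- close_job(): hands the job in; it is judged then, once.
Trained networks look in the newest picture that a camera, given by its name, has taken for a name from the list of things; names that differ only in an ending like _2 or _b are one class to them, and where a whole thing is asked for, a point or a joint stands for the part that bears it (a point fixed in the world has none). Each returns a list of dicts, best first, with "score" (0 to 1); they miss things now and then, are a little off and sometimes report something else, mostly with a low value. They report only what shows in the picture. A call takes as long as a camera call. They do not tell look-alikes from the thing itself.
- silhouettes(camera, thing): "region" (480x640 bool, what is visible of it) and "position" ([row, column] in pixels, amid what is visible of it).
The state is a dict: "clock": time; "qpos": joint angles; "qvel": joint speeds; "joint_torque": joint torques, N m; "ee_pos": TCP position; "ee_rot": TCP orientation; "force": force on the tool from outside, world axes, zero at the start; "moment": the same for the moment, N m; "grip_width": finger opening in m; "grasp_force": force on a finger pad.
Only numpy, scipy, OpenCV 4.12 (cv2) and the standard library are available. Lean on these libraries where they do the work, as an engineer would, in place of code of your own. Each camera call takes 0.05 s, during which the arm holds its last target. There are 200 camera calls.

## Working session

There is one attempt and no reset: what is moved stays moved. The work goes in short steps, Python scripts to look and compute and a tool call to move; the robot and the scene stay as the last step left them, time stands still between calls to the robot, and variables do not carry over. Pictures are saved under pics/ and viewed, at most 10 in all, crops included, and the job is handed in when it is done.

Besides the shell and the picture viewer there is one more tool, called after "Call:" in YAML: its name, and indented under it one key for each argument. send_rows: Moves the arm, as the interface text tells. Shifts and turns lie within -1 to 1; 1 stands for 0.04 m of shift or 4 degrees of turn. Its arguments: {"type":"object","properties":{"moves":{"type":"array","items":{"type":"array","items":{"type":"array","items":{"type":"number"}}}},"force":{"type":"number"}},"required":["moves"]}

```bash
mkdir -p pics; cat > h.py <<'E'
from station import *
import numpy as np, cv2
def cap(n,f=None):
    im=capture(n)
    if f: cv2.imwrite('pics/'+f,cv2.cvtColor(im,cv2.COLOR_RGB2BGR))
    return im
def p2w(c,px,z):
    # px [row,col] -> world at height z
    k=get_calibration(c);E=np.array(k['extrinsics']);R=E[:3,:3];t=E[:3,3]
    d=R.T@np.array([(px[1]-k['cx'])/k['fx'],-(px[0]-k['cy'])/k['fy'],-1.])
    o=-R.T@t
    return o+d*(z-o[2])/d[2]
def w2p(c,P):
    k=get_calibration(c);E=np.array(k['extrinsics']);q=E[:3,:3]@np.array(P)+E[:3,3]
    return np.array([k['cy']+k['fy']*q[1]/q[2], k['cx']-k['fx']*q[0]/q[2]])
E
python3 - <<'E'
from h import *
k=get_calibration('top');print(k)
cap('top','top0.png');cap('scene','scene0.png')
for t in ['caster','tray','gate','comb','jar','flask']:
    for c,z in(('top',.03),):
        for s in silhouettes(c,t)[:3]:
            p=s['position'];print(c,t,round(s['score'],2),np.round(p),p2w(c,p,z).round(3),s['region'].sum())
s=read_state();print(s['ee_pos'],s['ee_rot'],s['clock'])
E
```

```text
{'fx': 534.5067749683197, 'fy': 534.5067749683197, 'cx': 320.40455147336695, 'cy': 236.73437060303948, 'extrinsics': array([[ 0.01480692, -0.99984026,  0.01001051, -0.01494921],
       [ 0.98324646,  0.01637881,  0.18154376, -0.51231425],
       [-0.18167873,  0.0071547 ,  0.98333191, -1.10904266],
       [ 0.        ,  0.        ,  0.        ,  1.        ]])}
top caster 0.6 [190. 325.] [ 0.622 -0.017  0.03 ] 372
top caster 0.58 [222. 328.] [ 0.549 -0.024  0.03 ] 8439
top tray 0.7 [238. 319.] [ 0.512 -0.003  0.03 ] 1657
top tray 0.7 [325. 400.] [ 0.327 -0.179  0.03 ] 1625
top tray 0.61 [315. 310.] [0.346 0.012 0.03 ] 1700
top gate 0.93 [227. 361.] [ 0.539 -0.097  0.03 ] 555
top jar 0.62 [212. 411.] [ 0.576 -0.206  0.03 ] 398
[0.20555267 0.56355334 0.23113796] [[-9.39456203e-01  3.42668938e-01 -2.01284745e-04]
 [ 3.42668991e-01  9.39456139e-01 -3.53328321e-04]
 [ 6.80235489e-05 -4.00910524e-04 -9.99999917e-01]] 0.4
```

View pics/top0.png

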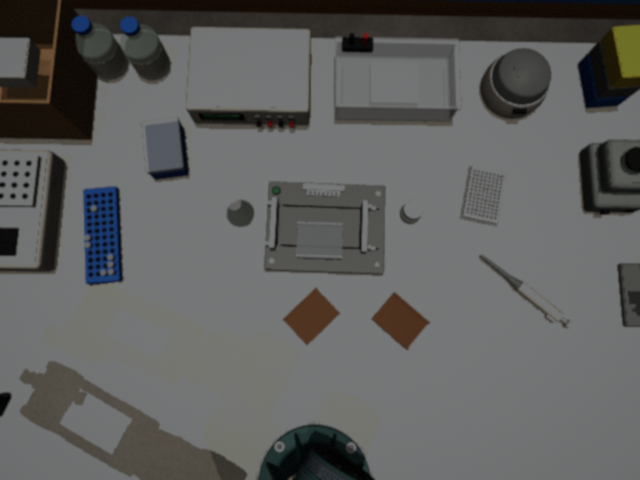

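View pics/scene0.png

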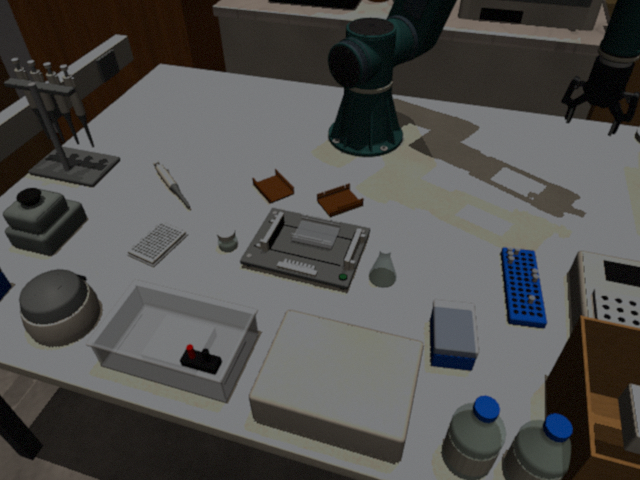

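The tray candidates in the top view are the clear one on the caster at (238,319) and two brown ones on the bench at (315,310) and (325,400). I choose the clear one. The fixed wall is at column 272, the gate at 364 with its ribs to the right, the comb at (189,323), the flask at (212,239) and the jar at (212,411). Next I check it in one close crop.

```bash
python3 - <<'E'
import cv2
im=cv2.imread('pics/top0.png')[170:285,250:430]
im=cv2.convertScaleAbs(im,alpha=1.5)
cv2.imwrite('pics/crop0.png',cv2.resize(im,(792,506),interpolation=cv2.INTER_CUBIC))
E
```

```text
(no output)
```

View pics/crop0.png

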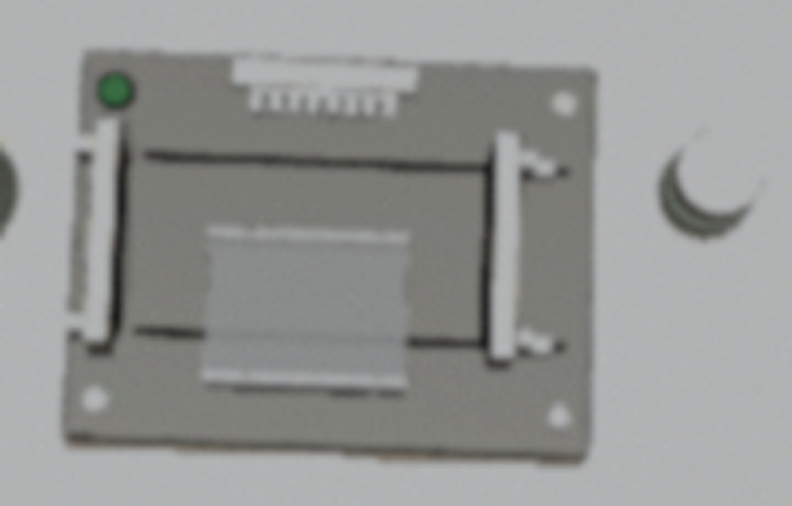

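The crop shows the clear tray, nearly parallel to the caster but offset to -x, with the gate nearly open and the comb at the top. I fit the poses from the corners.

```bash
cat >> h.py <<'E'
from scipy.optimize import least_squares
def fit(cam,loc,pix,x0=(.55,-.02,0)):
    """planar pose x,y,yaw from points loc (N,3, z above bench) and pixels (row,col)"""
    loc=np.array(loc,float);pix=np.array(pix,float)
    def tf(v):
        c,s=np.cos(v[2]),np.sin(v[2]);return np.c_[v[0]+c*loc[:,0]-s*loc[:,1],v[1]+s*loc[:,0]+c*loc[:,1],loc[:,2]]
    r=least_squares(lambda v:np.ravel([w2p(cam,P)-q for P,q in zip(tf(v),pix)]),x0)
    return r.x,r.fun.reshape(-1,2)
E
python3 - <<'E'
from h import *
f=lambda L:[(170+(y+.5)/4.4-.5,250+(x+.5)/4.4-.5) for x,y in L]
z=.026
v,r=fit('top',[(.1,.126,z),(.1,-.136,z),(-.1,.126,z),(-.1,-.136,z)],f([(83,50),(597,68),(66,435),(588,456)]))
print('caster',v.round(4),np.degrees(v[2]));print(r.round(1))
t,r=fit('top',[(.038,.05,.051),(.038,-.05,.051),(-.038,.05,.051),(-.038,-.05,.051)],f([(207,227),(410,235),(202,382),(407,389)]))
print('tray',t.round(4),np.degrees(t[2]));print(r.round(1))
def loc(P,v):
    c,s=np.cos(v[2]),np.sin(v[2]);d=np.array(P[:2])-v[:2];return np.round([c*d[0]+s*d[1],-s*d[0]+c*d[1]],4)
print('tray in caster',loc(t,v))
# gate wall top ends outer edge z=.058
for p in f([(520,133),(515,358)]):print('gate outer top',loc(p2w('top',p,.058),v))
for p in f([(97,118),(85,343)]):print('fixed outer top (expect y .112)',loc(p2w('top',p,.058),v))
print('jar',[ (loc(p2w('top',s['position'],.05),v)) for s in silhouettes('top','jar')[:1]])
print('comb edge',loc(p2w('top',f([(325,118)])[0],.03),v))
E
```

```text
caster [ 0.5402 -0.0129 -0.021 ] -1.2006943082420805
[[-0.5  0.2]
 [-0.3 -0. ]
 [ 0.5 -0.9]
 [ 0.2  0.8]]
tray [ 0.5055 -0.0045 -0.0168] -0.9615075925797636
[[ 0.3  0.1]
 [ 0.   0.1]
 [-0.2 -0.2]
 [-0.2 -0.1]]
tray in caster [-0.0349  0.0076]
gate outer top [ 0.0554 -0.0945]
gate outer top [-0.0571 -0.0943]
fixed outer top (expect y .112) [0.055  0.1143]
fixed outer top (expect y .112) [-0.0575  0.1142]
jar [array([ 0.0349, -0.1891])]
comb edge [0.0667 0.0018]
```

Call:
send_rows:
  moves:
    - [[0, 0, 0, -0.95, 0.2], [0, 0, 0, -0.94, 0.2], [0, 0, 0, -0.94, 0.2], [0, 0, 0, -0.94, 0.2], [0, 0, 0, -0.94, 0.2], [-0.41, -0.94, 0, 0, 0.2], [-0.41, -0.94, 0, 0, 0.2], [-0.41, -0.94, 0, 0, 0.2], [-0.41, -0.94, 0, 0, 0.2], [-0.41, -0.94, 0, 0, 0.2], [-0.41, -0.94, 0, 0, 0.2], [-0.41, -0.94, 0, 0, 0.2]]
  force: 20

```text
clock: 1.95
ee_pos: [0.3153, 0.297, 0.2315]
ee_rot: [[-1.0, 0.021, 0.001], [0.021, 1.0, 0.0], [-0.001, 0.0, -1.0]]
force: [1.5, 0.7, -0.2]
grip_width: 0.051
grasp_force: 0.0
```

Call:
send_rows:
  moves:
    - [[-0.41, -0.94, 0, 0, 0.2], [-0.41, -0.94, 0, 0, 0.2], [-0.41, -0.94, 0, 0, 0.2], [-0.41, -0.94, 0, 0, 0.2], [-0.41, -0.94, 0, 0, 0.2], [-0.41, -0.94, 0, 0, 0.2], [-0.41, -0.94, 0, 0, 0.2], [-0.41, -0.9, 0, 0, 0.2], [0, 0, 0.9, 0, 0.2], [0, 0, 0.9, 0, 0.2], [0, 0, 0.6, 0, 0.2], [0, 0, 0, 0, 0.2]]

```text
clock: 3.45
ee_pos: [0.4383, -0.0036, 0.1341]
ee_rot: [[-1.0, 0.021, -0.004], [0.021, 1.0, 0.001], [0.004, 0.0, -1.0]]
force: [0.2, 0.6, -0.1]
grip_width: 0.0511
grasp_force: 0.0
```

```bash
python3 - <<'E'
from h import *
cap('wrist','w0.png')
print(p2w('top',(288,316),.025))
E
```

```text
[0.40347917 0.00081585 0.025     ]
```

View pics/w0.png

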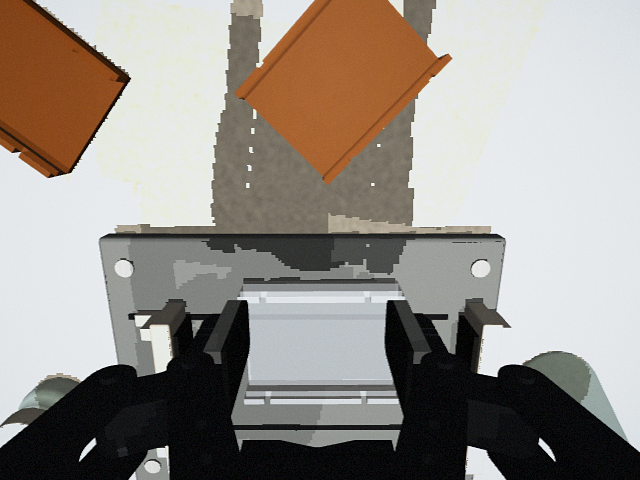

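The wrist view shows the tray's -x wall (row ~285, columns 243-403) between the fingers, the brown tray's corner at (180,327) and the deck's -x edge at row 235. I measure these points.

```bash
python3 - <<'E'
from h import *
for n,p,z in [('deck edge L',(236,102),.026),('deck edge R',(236,504),.026),('tray -x L bottom?',(280,243),.026),('R',(280,403),.026),('top L',(291,243),.051),('top R',(291,403),.051),('brown',(180,327),.0)]:
    print(n,p2w('wrist',p,z).round(4))
print('tcp',w2p('wrist',read_state()['ee_pos']))
E
```

```text
deck edge L [ 0.4364 -0.1407  0.026 ]
deck edge R [0.4417 0.1149 0.026 ]
tray -x L bottom? [ 0.4683 -0.0533  0.026 ]
R [0.4705 0.0519 0.026 ]
top L [ 0.4652 -0.0487  0.051 ]
top R [0.4672 0.0468 0.051 ]
brown [0.4077 0.0034 0.    ]
tcp [316.4815177  317.63841008]
```

Call:
send_rows:
  moves:
    - [[0, 0, 0.8, 0, 0.2], [0, 0, 0.8, 0, 0.2], [0, 0, 0.6, 0, 0.2], [0, 0, 0.33, 0, 0.2], [0, 0, 0, 0, 0.2], [0, 0, 0, 0, 0.2]]

```text
clock: 4.25
ee_pos: [0.4407, -0.004, 0.035]
ee_rot: [[-1.0, 0.021, 0.002], [0.021, 1.0, -0.0], [-0.002, -0.0, -1.0]]
force: [0.2, -0.6, -0.7]
grip_width: 0.0514
grasp_force: 0.0
```

Call:
send_rows:
  moves:
    - [[-0.15, 0, 0, 0, 0.2], [-0.15, 0, 0, 0, 0.2], [-0.12, 0, 0, 0, 0.2], [-0.12, 0, 0, 0, 0.2], [-0.12, 0, 0, 0, 0.2], [-0.12, 0, 0, 0, 0.2], [-0.12, 0, 0, 0, 0.2], [-0.12, 0, 0, 0, 0.2], [-0.12, 0, 0, 0, 0.2], [0, 0, 0, 0, 0.2], [0, 0, 0, 0, 0.2]]

```text
clock: 5.62
ee_pos: [0.4853, -0.0048, 0.0341]
ee_rot: [[-1.0, 0.021, -0.0], [0.021, 1.0, -0.0], [0.0, -0.0, -1.0]]
force: [-0.8, 0.2, 0.1]
grip_width: 0.0512
grasp_force: 0.0
```

```bash
python3 - <<'E'
from h import *
cap('wrist','w1.png')
E
```

```text
(no output)
```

View pics/w1.png

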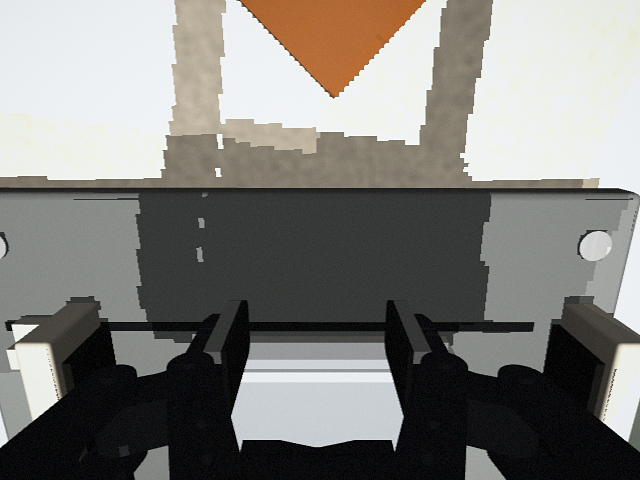

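The wrist view shows the -x groove at row 327 and the tray's -x wall just past it at rows 343-361. The gate gasket is at the left and the fixed gasket at the right.

```bash
python3 - <<'E'
from h import *
for n,p,z in [('groove L',(327,130),.026),('groove R',(327,480),.026),('deck edge',(190,320),.026),('row334',(333,320),.026),('row343',(343,320),.026),('row360 top',(360,320),.051),('row373',(373,320),.051),('row383',(383,320),.051)]:
    print(n,p2w('wrist',p,z).round(4))
cap('top','top1.png')
im=cv2.imread('pics/top1.png')[170:285,250:430]
cv2.imwrite('pics/crop1.png',cv2.resize(cv2.convertScaleAbs(im,alpha=1.5),(792,506),interpolation=cv2.INTER_CUBIC))
E
```

```text
groove L [ 0.4926 -0.0816  0.026 ]
groove R [0.4956 0.0613 0.026 ]
deck edge [ 0.4378 -0.0029  0.026 ]
row334 [ 0.497 -0.004  0.026]
row343 [ 0.5016 -0.0041  0.026 ]
row360 top [ 0.4933 -0.0041  0.051 ]
row373 [ 0.4986 -0.0042  0.051 ]
row383 [ 0.5027 -0.0043  0.051 ]
```

View pics/crop1.png

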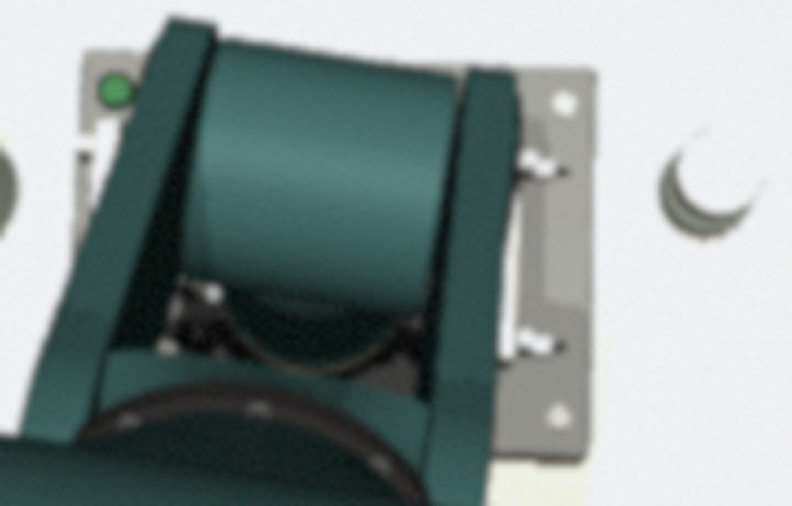

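Call:
send_rows:
  moves:
    - [[-0.08, 0, 0, 0, 0.2], [0, 0, 0, 0, 0.2], [0, 0, 0, 0, 0.2], [0.4, 0, 0, 0, 0.2], [0.3, 0, 0, 0, 0.2], [0, 0, 0, 0, 0.2], [0, 0, -0.9, 0, 0.2], [0, 0, -0.9, 0, 0.2], [0, 0, -0.9, 0, 0.2], [0, 0, -0.9, 0, 0.2], [0, 0, 0, 0, -1]]
  force: 40

```text
clock: 7.1
ee_pos: [0.463, -0.0046, 0.1808]
ee_rot: [[-1.0, 0.021, 0.007], [0.021, 1.0, -0.001], [-0.007, -0.001, -1.0]]
force: [-0.0, 0.6, -0.2]
grip_width: 0.0345
grasp_force: 0.0
```

Call:
send_rows:
  moves:
    - [[-0.2, -0.9, 0, 0, -1], [-0.2, -0.9, 0, 0, -1], [-0.2, -0.9, 0, 0, -1], [-0.8, -0.6, 0, 0, -1], [-0.6, 0, 0, 0, -1], [0, 0, 0, 0, -1], [0, 0, 0, 0, -1]]

```text
clock: 7.98
ee_pos: [0.5362, -0.1373, 0.177]
ee_rot: [[-1.0, 0.021, -0.003], [0.021, 1.0, 0.001], [0.003, 0.001, -1.0]]
force: [0.0, -0.8, 0.8]
grip_width: -0.0
grasp_force: 0.0
```

```bash
python3 - <<'E'
from h import *
cap('wrist','w2.png');a=cv2.imread('pics/w2.png')
cap('scene','s2.png');b=cv2.imread('pics/s2.png')[195:300,225:400]
cv2.imwrite('pics/m2.png',np.vstack([cv2.resize(a,(480,360)),cv2.resize(b,(480,240))]))
print(read_state()['ee_pos'])
E
```

```text
[ 0.53632749 -0.13724834  0.17753788]
```

View pics/m2.png

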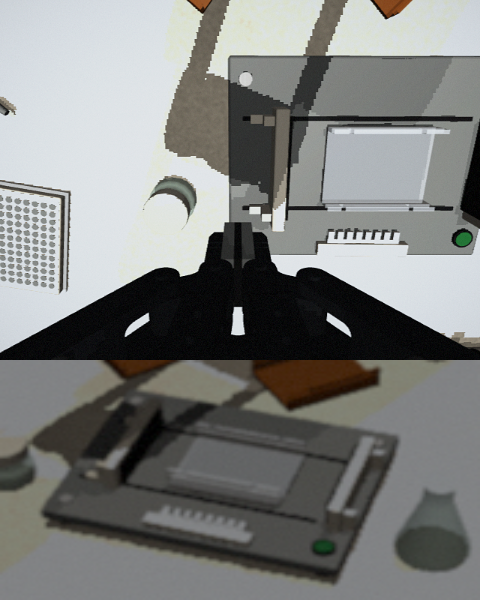

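The wrist view (at 3/4 scale) shows the tray between the grooves, looking square, at rows 126-212. The gate wall is at columns 275-290 with ribs to 250, and the jar is at (200,168). The comb is undisturbed.

```bash
python3 - <<'E'
from h import *
v=(.5395,-.0115,-.021)
def loc(P):
    c,s=np.cos(v[2]),np.sin(v[2]);d=P[:2]-np.array(v[:2]);return np.round([c*d[0]+s*d[1],-s*d[0]+c*d[1]],4)
k=4/3
for n,(r,c),z in [('groove-',(119,300),.026),('groove+',(208,305),.026),('groove- R',(119,465),.026),('groove+ R',(209,465),.026),('tray -x top L',(127,328),.051),('tray -x top R',(128,449),.051),('tray +x top L',(211,324),.051),('tray +x top R',(211,437),.051),('gate outer -x',(109,275),.058),('gate outer +x',(231,272),.058),('jar right edge',(185,196),.03)]:
    print(n,loc(p2w('wrist',(r*k,c*k),z)))
E
```

```text
groove- [-0.045  -0.0676]
groove+ [ 0.0447 -0.0572]
groove- R [-0.0451  0.0871]
groove+ R [0.0457 0.1066]
tray -x top L [-0.0407 -0.048 ]
tray -x top R [-0.0399  0.0568]
tray +x top L [ 0.0376 -0.045 ]
tray +x top R [0.0375 0.061 ]
gate outer -x [-0.0564 -0.0952]
gate outer +x [ 0.0548 -0.094 ]
jar right edge [ 0.0187 -0.1671]
```

Call:
send_rows:
  moves:
    - [[0, 0, 0.9, 0, -1], [0, 0, 0.9, 0, -1], [0, 0, 0.9, 0, -1], [0, 0, 0.5, 0, -1], [0, 0, 0.15, 0, -1], [0, 0, 0, 0, -1], [0, 0, 0, 0, -1]]

```text
clock: 8.95
ee_pos: [0.5384, -0.1381, 0.0452]
ee_rot: [[-1.0, 0.021, 0.002], [0.021, 1.0, -0.001], [-0.002, -0.001, -1.0]]
force: [-0.1, 0.3, -0.3]
grip_width: 0.0002
grasp_force: 0.0
```

Call:
send_rows:
  moves:
    - [[0, 0.12, 0, 0, -1], [0, 0.12, 0, 0, -1], [0, 0.12, 0, 0, -1], [0, 0.12, 0, 0, -1], [0, 0.12, 0, 0, -1], [0, 0.12, 0, 0, -1], [0, 0.12, 0, 0, -1], [0, 0.12, 0, 0, -1], [0, 0.12, 0, 0, -1], [0, 0.12, 0, 0, -1], [0, 0.1, 0, 0, -1], [0, 0, 0, 0, -1]]

```text
clock: 10.45
ee_pos: [0.5389, -0.0852, 0.044]
ee_rot: [[-1.0, 0.021, -0.0], [0.021, 1.0, 0.001], [0.0, 0.001, -1.0]]
force: [-0.6, 0.4, 0.4]
grip_width: -0.0002
grasp_force: 0.0
```

Call:
send_rows:
  moves:
    - [[0, 0.1, 0, 0, -1], [0, 0.1, 0, 0, -1], [0, 0.1, 0, 0, -1], [0, 0.1, 0, 0, -1], [0, 0.1, 0, 0, -1], [0, 0.1, 0, 0, -1], [0, 0.1, 0, 0, -1], [0, 0.1, 0, 0, -1]]

```text
clock: 11.45
ee_pos: [0.5395, -0.0536, 0.0441]
ee_rot: [[-1.0, 0.021, -0.0], [0.021, 1.0, -0.0], [0.0, -0.0, -1.0]]
force: [-0.4, -3.6, -1.2]
grip_width: -0.0001
grasp_force: 1.5
```

```bash
python3 - <<'E'
from h import *
cap('wrist','w3.png');a=cv2.imread('pics/w3.png')
cap('scene','s3.png');b=cv2.imread('pics/s3.png')[195:300,225:400]
cv2.imwrite('pics/m3.png',np.vstack([cv2.resize(a,(480,360)),cv2.resize(b,(480,240))]))
s=read_state();print(s['ee_pos'],s['force'])
E
```

```text
[ 0.53950383 -0.05327297  0.04408077] [0.71182118 0.1349173  0.71619866]
```

View pics/m3.png

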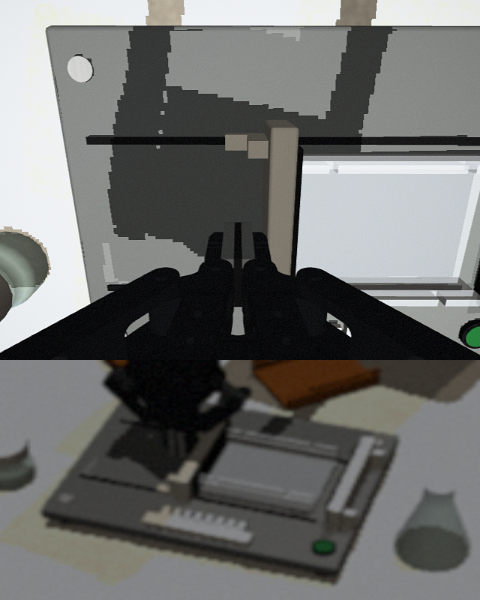

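The gate is pushing the tray squarely, and a narrow gap remains at the fixed wall on the right. I close it in small steps and watch the force.

Call:
send_rows:
  moves:
    - [[0, 0.05, 0, 0, -1], [0, 0.05, 0, 0, -1], [0, 0.05, 0, 0, -1], [0, 0.05, 0, 0, -1], [0, 0.03, 0, 0, -1]]

```text
clock: 12.18
ee_pos: [0.5397, -0.0446, 0.0441]
ee_rot: [[-1.0, 0.021, -0.0], [0.021, 1.0, -0.0], [0.0, -0.0, -1.0]]
force: [-0.1, -3.3, -1.2]
grip_width: 0.0001
grasp_force: 1.5
```

Call:
send_rows:
  moves:
    - [[0, 0.03, 0, 0, -1], [0, 0.03, 0, 0, -1]]

```text
clock: 12.42
ee_pos: [0.5397, -0.0423, 0.0441]
ee_rot: [[-1.0, 0.021, -0.0], [0.021, 1.0, -0.0], [0.0, -0.0, -1.0]]
force: [0.4, -3.2, 0.3]
grip_width: -0.0002
grasp_force: 1.5
```

Call:
send_rows:
  moves:
    - [[0, 0.03, 0, 0, -1], [0, 0.03, 0, 0, -1]]

```text
clock: 12.68
ee_pos: [0.5398, -0.0398, 0.0441]
ee_rot: [[-1.0, 0.021, -0.0], [0.021, 1.0, -0.0], [0.0, -0.0, -1.0]]
force: [-0.4, -2.9, -1.1]
grip_width: 0.0
grasp_force: 1.5
```

Call:
send_rows:
  moves:
    - [[0, 0.03, 0, 0, -1], [0, 0.03, 0, 0, -1]]

```text
clock: 12.92
ee_pos: [0.5399, -0.0385, 0.0442]
ee_rot: [[-1.0, 0.02, -0.0], [0.02, 1.0, -0.002], [-0.0, -0.002, -1.0]]
force: [-1.4, -11.0, -0.9]
grip_width: -0.0004
grasp_force: 5.6
```

Call:
send_rows:
  moves:
    - [[0, 0.03, 0, 0, -1], [0, 0.03, 0, 0, -1]]

```text
clock: 13.18
ee_pos: [0.54, -0.0382, 0.0442]
ee_rot: [[-1.0, 0.019, -0.0], [0.019, 1.0, -0.005], [0.0, -0.005, -1.0]]
force: [-2.5, -21.4, -1.3]
grip_width: 0.0003
grasp_force: 10.5
```

The force rose sharply at the expected place, so the tray is clamped. I back off, lift, move aside and look.

Call:
send_rows:
  moves:
    - [[0, -0.1, 0, 0, -1], [0, -0.4, 0, 0, -1], [0, -0.2, 0, 0, -1], [0, 0, 0, 0, -1], [0, 0, -0.9, 0, -1], [0, 0, -0.9, 0, -1], [0, 0, -0.9, 0, -1], [0, 0, -0.9, 0, -1], [0, 0, -0.9, 0, -1], [0, -0.9, 0, 0, -1], [0, -0.9, 0, 0, -1], [0, -0.9, 0, 0, -1]]

```text
clock: 14.68
ee_pos: [0.537, -0.1715, 0.2243]
ee_rot: [[-1.0, 0.02, 0.0], [0.02, 1.0, 0.0], [-0.0, 0.0, -1.0]]
force: [-1.0, 0.4, 0.1]
grip_width: -0.0002
grasp_force: 0.0
```

Call:
send_rows:
  moves:
    - [[0, -0.9, 0, 0, -1], [0, -0.9, 0, 0, -1], [0, -0.9, 0, 0, -1], [0, -0.6, 0, 0, -1], [0, 0, 0, 0, -1]]

```text
clock: 15.3
ee_pos: [0.5343, -0.3042, 0.2239]
ee_rot: [[-1.0, 0.023, -0.0], [0.023, 1.0, 0.0], [0.0, 0.0, -1.0]]
force: [-0.3, -0.3, 0.8]
grip_width: 0.0004
grasp_force: 0.0
```

```bash
python3 - <<'E'
from h import *
cap('top','top4.png');a=cv2.imread('pics/top4.png')[170:285,240:430]
cap('scene','s4.png');b=cv2.imread('pics/s4.png')[195:300,225:400]
f=lambda i:cv2.resize(cv2.convertScaleAbs(i,alpha=1.6),(600,300 if i is b else 300),interpolation=cv2.INTER_CUBIC)
a=cv2.resize(cv2.convertScaleAbs(a,alpha=1.3),(495,300),interpolation=cv2.INTER_CUBIC);b=cv2.resize(cv2.convertScaleAbs(b,alpha=1.3),(495,297),interpolation=cv2.INTER_CUBIC)
cv2.imwrite('pics/m4.png',np.vstack([a,b]));print(read_state()['ee_pos'])
E
```

```text
[ 0.53415126 -0.30211267  0.22386219]
```

View pics/m4.png

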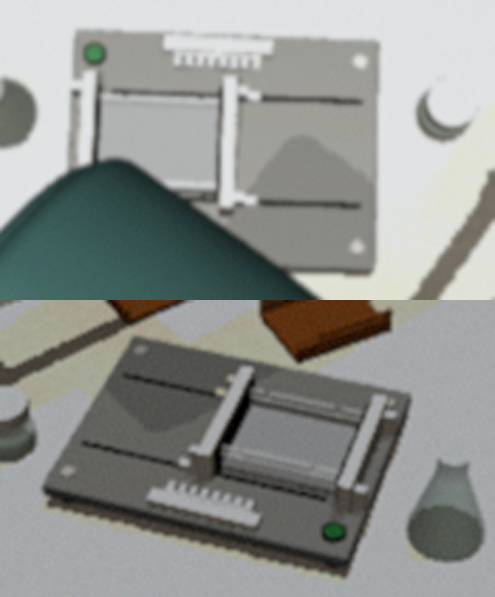

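The tray looks closed between both gaskets, with the comb, jar and flask where they were. One last close look from above checks both seams.

Call:
send_rows:
  moves:
    - [[0, 0.9, 0, 0, -1], [0, 0.9, 0, 0, -1], [0, 0.9, 0, 0, -1], [0, 0.9, 0, 0, -1], [0, 0.9, 0, 0, -1], [0, 0.9, 0, 0, -1], [0, 0.9, 0, 0, -1], [-0.4, 0.9, 0, 0, -1], [-0.6, 0.8, 0, 0, -1], [0, 0, 0, 0, -1], [0, 0, 0, 0, -1]]

```text
clock: 16.77
ee_pos: [0.58, 0.0168, 0.2239]
ee_rot: [[-1.0, 0.019, -0.001], [0.019, 1.0, -0.0], [0.001, -0.0, -1.0]]
force: [0.1, -0.1, -0.0]
grip_width: -0.0001
grasp_force: 0.0
```

```bash
python3 - <<'E'
from h import *
s=read_state();print(s['ee_pos'],s['clock'])
cap('wrist','w5.png');a=cv2.imread('pics/w5.png')
v=(.5395,-.0115,-.021);c,sn=np.cos(v[2]),np.sin(v[2])
P=lambda x,y,z:w2p('wrist',(v[0]+c*x-sn*y,v[1]+sn*x+c*y,z)).round(0)
for q in [(-.038,.05),(-.038,.1),(-.038,0),(.038,.1),(.038,0)]:print(q,P(*q,.051),P(*q,.026))
print('gate outer exp',P(-.056,-.015,.058),P(.056,-.015,.058))
r,k=P(0,.05,.04).astype(int)
r0,c0=max(0,r-140),min(max(0,k-200),240);print(r0,c0)
cv2.imwrite('pics/w5c.png',cv2.resize(a[r0:r0+290,c0:c0+400],(800,580)))
E
```

```text
[0.57998702 0.0168307  0.22392818] 16.775
(-0.038, 0.05) [109. 347.] [109. 345.]
(-0.038, 0.1) [109. 415.] [110. 408.]
(-0.038, 0) [109. 278.] [109. 281.]
(0.038, 0.1) [211. 409.] [204. 402.]
(0.038, 0) [211. 281.] [204. 283.]
gate outer exp [ 82. 255.] [235. 261.]
20 145
```

View pics/w5c.png

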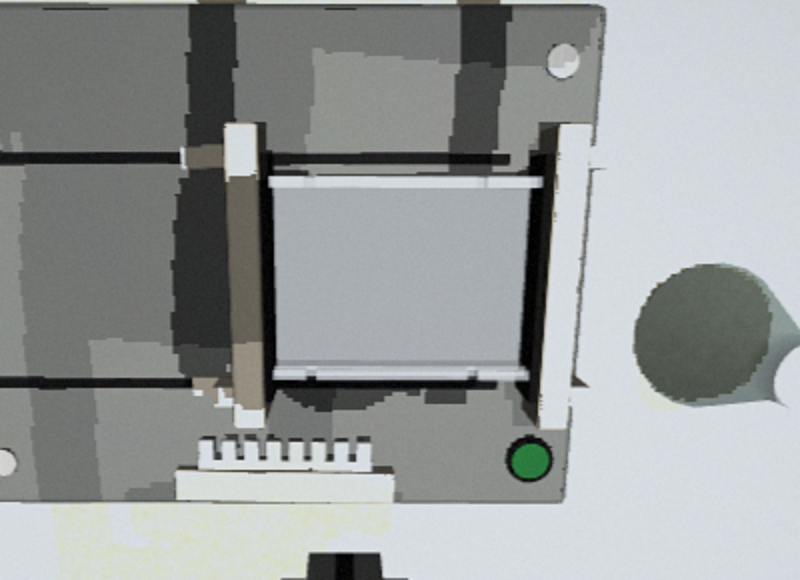

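Both seams are closed: the left gasket meets the tray at column ~272 of the crop and the right at ~528. The tray is square and centred between the grooves, and the comb and flask are untouched. I hand it in.

```bash
python3 -c "
from station import *
print(close_job())"
```

```text
the job is handed in; nothing more can be done
None
```

I pushed the tray square and in line with the gaskets, then slid the gate until both open ends were closed with no visible gap; the hand finished clear, nothing else was moved, and I handed the job in at about 17 s of the 45 s allowed.

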